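Set out the slide station at the microscope desk

ROBOT

A 6-joint arm with a two-finger parallel gripper is mounted at the origin on the work surface. World frame = base frame: x ahead of the robot, y to its left, z up, the work surface at z = 0. Lengths are in m, angles in rad, forces in N, time in s.
With the tool pointing down it reaches from about 0.35 to 0.85 m from the base axis. Payload 8.1 kg.
Tool frame: the origin (TCP) lies midway between the tips of the shut fingers; the grasp point (between the pads) lies 19 mm behind it; z points along the fingers, y is the line along which they close (so a half turn about z gives the same grasp; the last joint's range is limited). The gripper opens to 93 mm and grips with 3 to 60 N. Pads are 15 mm wide; open, the fingers measure 128 mm over their backs; the gripper's body (75 mm by 188 mm) begins 65 mm behind the grasp point.
Start: joints at [-1.212, 0.13, 1.488, -0, 1.523, -0.085], TCP at [0.258, -0.542, 0.219] pointing down, gripper open.
Joint ranges: [-2.96, 2.96], [-0.89, 2.26], [0.02, 2.5], [-1.34, 4.48], [0, 2.73], [-2.66, 2.66]. Speed limits (rad/s): [2.39, 2.39, 2.79, 3.14, 3.14, 3.14].

INTERFACE

Orientations are given as a unit quaternion [w, x, y, z].
In Python, from station import sensors, get_image, get_calibration, bot, find_in gives the robot as it stands. The module is installed in compiled form; this text tells all that it offers.
- The arm moves only by the shell command python3 -m creep 'ROWS' [FORCE]. ROWS is JSON, one flat list of numbers, 7 for each row, row after row: the shift along the tool's x, y, z scaled (see below), then the turn, a rotation vector about the tool's x, y, z scaled (see below), then the gripper's target within -1 to 1 (shut at 1, half-way at 0, fully open at -1). In form: [dx, dy, dz, wx, wy, wz, claw, dx, dy, dz, wx, wy, wz, claw, ...]. A call has 1 to 12 rows; each row shifts and turns the commanded pose from where the row before left it, along the tool's axes as they then stand; what a row does not reach is not made up. The controller multiplies each number of a shift by 150 mm and each number of a turn by 0.5 rad. A row lasts 1/8 s, in which the tool goes at most 62.5 mm and 10.7 degrees, less where a joint would pass 70% of its speed; a pose out of reach is approached as far as the arm can. A call with a number of a shift or a turn outside -1 to 1 is refused whole. A call with a gripper value outside its range is refused whole. The fingers move at their own pace and stop on an object; FORCE is the grip in N (left out, the last holds). Time passes only in rows, so rows that do not move let the fingers close. It gives the time, the measured TCP pose, the force, the opening and the grip force at its end, in the units of the state.
- sensors.observe(): the state, without advancing time (a new reading comes with each control period).
- get_image(name): name is "side" or "top"; returns (picture, depth): 400x640x3 uint8, red, green, blue; 400x640 float32, m along the optical axis (not along the pixel's ray), 0 where there is no reading.
- get_calibration(name): a dict with "intrinsics" (3x3 intrinsics, pixels), "R" (3x3) and "t" (3): a world point X has camera coordinates R X + t. Camera axes: x right, y down, z forward; pixel columns grow to the right and rows downward; lengths in m; the calibration is good to about 2 mm. A picture is of the moment at which its call begins. get_calibration takes no time and is no camera call.
- bot.hand_in(): hands the job in; it is judged then, once.
Trained networks look in the newest picture that a camera, given by its name, has taken for a name from the list of things; names that differ only in an ending like _2 or _b are one class to them, and where a whole thing is asked for, a point or a joint stands for the part that bears it (a point fixed in the world has none). Each returns a list of dicts, best first, with "conf" (0 to 1); they miss things now and then, are a little off and sometimes report something else, mostly with a low value. They report only what shows in the picture. A call takes as long as a camera call. They do not tell look-alikes from the thing itself.
- find_in(camera, name): "xyz" ([x, y, z] in m, in world coordinates, good to about 4 mm: the middle of the surface that is visible of it).
The state is a dict: "time_s": time; "qpos": joint angles; "dq": joint speeds; "joint_efforts": joint torques, N m; "tool_pos": TCP position; "orientation": TCP orientation; "ft_force": force on the tool from outside, world axes, zero at the start; "moment": the same for the moment, N m; "finger_gap": opening from 0.0 (shut) to 1.0 (fully open); "grip_force": force on a finger pad.
Only numpy, scipy, OpenCV 4.12 (cv2) and the standard library are available. Lean on these libraries where they do the work, as an engineer would, in place of code of your own. Each camera call takes 0.05 s, during which the arm holds its last target. There are 200 camera calls.

TASK

Set out the slide station in this order: lay the green slide carton flat in the walled corner of the grey tray, long side along the tray's long wall and pushed up snug against both walls, then lay the blue carton next to it in the same direction, pushed snug against the long wall and the end of the green carton. Then set the red-lidded sample box on the middle of the green carton, and last stand the dropper bottle upright on the white plate, halfway between the black lens and the brass dish. Leave the lens, the dish and the yellow-lidded sample box where they are, and do not knock the bottle over.

Things in the scene. Friction and masses are not known exactly. Their poses are not given: they have to be found in the camera images.
- green_carton: slide carton, white with a green band and a green top (white strip at one end, pale square label), 56 x 80 x 36 mm high (own x, y, z), about 0.2 kg, loose, lying flat on the desk at the start. Origin: centre of its underside; z up; y along its 80 mm side
- blue_carton: slide carton of the same shape and size (56 x 80 x 36 mm), with a blue band and a blue top (white strip at one end, pale square label). Origin: centre of its underside; z up; y along its 80 mm side
- red_sample: small clear square box with a red lid, 34 x 34 mm (the lid 35 x 35 mm), 28 mm high, about 30 g, loose. Origin: centre of its underside; z up; x and y along its sides
- bottle: amber dropper bottle standing upright, about 60 g: round body 32 mm in diameter from the desk up to 48 mm, then a black collar of 20 mm diameter (56 to 66 mm up) and a narrow white rubber bulb, 84 mm high in all. Origin: centre of its underside; z up
- tray: fixed grey tray: floor plate 82 mm (own x) by 200 mm (own y), 4 mm thick, origin under its centre on the desk, z up. Two orange walls, 6 mm thick, tops 14 mm above the desk: the long wall on the +x edge (inner face x = +35 mm), the end wall on the +y edge (inner face y = +95 mm); other edges open. Cartons fully home: centres at x = +7, y = +55 mm (corner) and x = +7, y = -25 mm (next)
- tray_corner (a point): the inner corner of the tray where the two walls meet, on top of the floor plate (4 mm above the desk), next to a small red dot; axes as the tray's
- plate: fixed flat white plate, 110 mm (own x) by 290 mm (own y), 2 mm thick, with the lens near one end and the brass dish near the other. Origin: centre of its underside, which lies midway between lens and dish; z up
- lens: black round lens mount with a white band, 65 mm in diameter, 44 mm high, loose, standing on the white plate 95 mm from its centre, on its long centre line. Origin: centre of its underside. To be left alone
- dish: shallow round brass dish, 76 mm in diameter, 14 mm high, loose, standing on the white plate 95 mm from its centre on the other side from the lens. Origin: centre of its underside. To be left alone
- yellow_sample: small clear square box like the red-lidded one (34 x 34 x 28 mm) but with a yellow lid, loose. Not part of the job: to be left alone. Origin: centre of its underside
There are look-alikes about, which are no part of the job. What is shaped like the blue_carton but pink is not meant. What is shaped like the tray but turquoise is not meant.

How it is judged:
On the way, in this order (a step that is already met when the one before it is completed fails the run):
1. the green carton lies in the tray's corner against both walls, released (x of green_carton in the frame of tray between 0 and 0.012 m and z of green_carton in the frame of tray below 0.008 m and angle between green_carton's own z axis and vertical below 0.1 rad and angle between the y axis of green_carton and the y axis of tray, either way round below 0.12 rad and linear speed of green_carton below 0.03 m/s and contact force between the fingers and green_carton below 0.1 N and y of green_carton in the frame of tray between 0.048 and 0.06 m), for 0.2 s.
2. the blue carton lies against the long wall and the green carton, released (all of step 1 and x of blue_carton in the frame of tray between 0 and 0.012 m and z of blue_carton in the frame of tray below 0.008 m and angle between blue_carton's own z axis and vertical below 0.1 rad and angle between the y axis of blue_carton and the y axis of tray, either way round below 0.12 rad and linear speed of blue_carton below 0.03 m/s and contact force between the fingers and blue_carton below 0.1 N and y of blue_carton in the frame of tray below 0 m and horizontal distance between blue_carton and green_carton below 0.087 m), for 0.2 s.
3. the red-lidded box stands on the middle of the green carton, released (all of step 2 and horizontal distance between red_sample and green_carton below 0.012 m and z of red_sample in the frame of green_carton between 0.034 and 0.04 m and angle between red_sample's own z axis and vertical below 0.1 rad and linear speed of red_sample below 0.03 m/s and contact force between the fingers and red_sample below 0.1 N), for 0.2 s.
4. the dropper bottle stands upright on the white plate midway between lens and dish, released (all of step 3 and x of bottle in the frame of plate between -0.015 and 0.015 m and y of bottle in the frame of plate between -0.015 and 0.015 m and z of bottle in the frame of plate below 0.006 m and angle between bottle's own z axis and vertical below 0.1 rad and linear speed of bottle below 0.03 m/s and contact force between the fingers and bottle below 0.1 N), for 0.2 s.
At the end, for the whole second after the job is handed in: Green carton in the corner, max 7 mm off each wall; blue max 7 mm off the long wall, centre max 87 mm from green's; both flat, max 0.12 rad askew; red-lidded box within 12 mm of green's middle; bottle upright on the plate within 15 mm of the lens-dish midpoint; all upright, released, at rest (all of step 4); the robot touches nothing.
It fails at once if the lens or the dish is pushed more than 15 mm from its place (distance of any of lens, dish from where it was at the start of the episode above 0.015 m).
It fails at once if the yellow-lidded box is moved more than 20 mm (distance of yellow_sample from where it was at the start of the episode above 0.02 m).
It fails at once if the bottle is tipped over (angle between bottle's own z axis and vertical above 0.7 rad).
It also fails if it takes over 112 s, if anything falls off the work surface, if the arm or the gripper's body presses on something with over 40 N, if the wrist force passes 120 N, or if a joint passes its speed limit or range.

## Working session

There is one attempt and no reset: what is moved stays moved. The work goes in short steps, Python scripts to look and compute and a shell command to move; the robot and the scene stay as the last step left them, time stands still between calls to the robot, and variables do not carry over. Pictures are saved under pics/ and viewed, at most 14 in all, crops included, and the job is handed in when it is done.

```bash
mkdir -p pics; ls
python3 - <<'E'
from station import *
import cv2,numpy as np
for c in("top","side"):
    p,d=get_image(c); cv2.imwrite(f"pics/{c}0.png",p[:,:,::-1]); np.savez(f"{c}0.npz",p=p,d=d)
    k=get_calibration(c); print(c,k)
    for n in ["green_carton","blue_carton","red_sample","yellow_sample","bottle","tray","tray_corner","plate","lens","dish"]:
        print(n,[(np.round(r["xyz"],3).tolist(),round(r["conf"],2)) for r in find_in(c,n)])
print(sensors.observe())
E
```

```text
pics
top {'intrinsics': array([[366.99640603,   0.        , 313.51434443],
       [  0.        , 366.99640603, 196.68517008],
       [  0.        ,   0.        ,   1.        ]]), 'R': array([[-2.92390919e-02, -9.99572444e-01, -6.10554805e-05],
       [-9.98158633e-01,  2.92009831e-02, -5.31662165e-02],
       [ 5.31452679e-02, -1.49358884e-03, -9.98585675e-01]]), 't': array([-0.01152154,  0.41557854,  0.99448405])}
green_carton [([0.442, 0.088, 0.041], 0.7)]
blue_carton [([0.351, 0.268, 0.038], 0.98), ([0.183, 0.292, 0.035], 0.98), ([0.327, 0.395, 0.039], 0.58)]
red_sample [([0.42, -0.086, 0.025], 0.53)]
yellow_sample [([0.584, -0.007, 0.032], 0.59)]
bottle []
tray [([0.604, -0.206, 0.002], 0.65), ([0.241, -0.474, 0.008], 0.62), ([0.352, 0.267, 0.035], 0.6)]
tray_corner [([0.238, -0.467, 0.002], 0.91), ([0.603, -0.206, 0.006], 0.59), ([0.34, -0.263, 0.05], 0.44)]
plate [([0.592, 0.208, 0.002], 0.95), ([0.352, 0.265, 0.038], 0.73)]
lens [([0.605, 0.292, 0.047], 0.69)]
dish [([0.58, 0.12, 0.012], 0.71)]
side {'intrinsics': array([[441.25193284,   0.        , 323.60240293],
       [  0.
[... 880 characters left out ...]
 array([-1.21241328e+00,  1.30387768e-01,  1.48818849e+00, -1.13410864e-05,
        1.52298930e+00, -8.54305050e-02]), 'dq': array([ 5.06488955e-06,  3.35341357e-04,  9.90196429e-04,  6.80823932e-04,
       -3.28774180e-04, -3.88245106e-04]), 'joint_efforts': array([-8.63479272e-04, -5.59769046e+01, -4.92064476e+01,  7.66701833e-02,
        2.28277920e-02, -1.53014378e-05]), 'tool_pos': array([ 0.25763689, -0.5418862 ,  0.21864886]), 'orientation': array([ 1.41927665e-05,  9.75479501e-01,  2.20090308e-01, -3.76813737e-06]), 'ft_force': array([ 0.36439426, -0.29272549, -0.85755777]), 'moment': array([-0.05028929,  0.00355621, -0.02505507]), 'grip_force': 0.0, 'finger_gap': 1.0026225582915675}
```

View pics/top0.png

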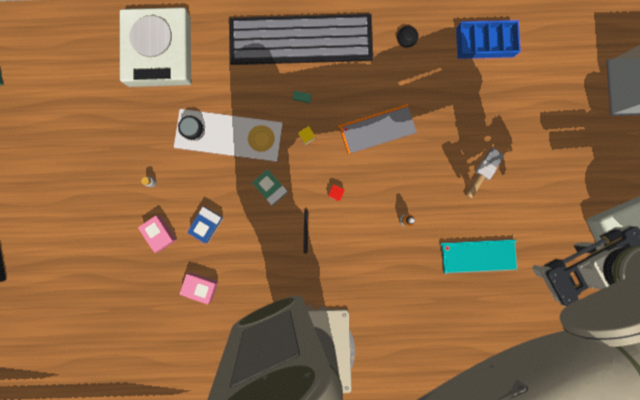

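View pics/side0.png

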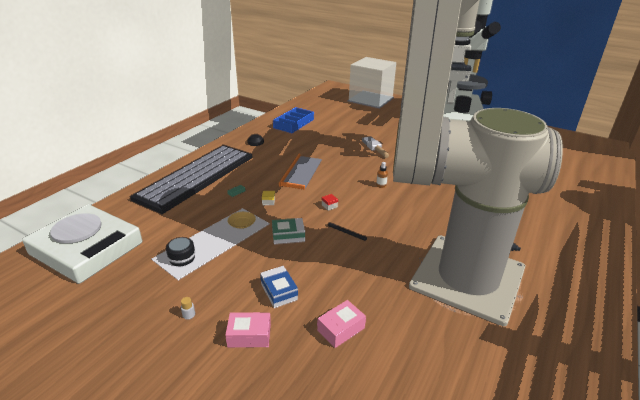

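The top picture shows the blue carton at (205,224) and the pink look-alikes at (155,232) and (198,288). The grey tray with orange walls is at (378,130) and the turquoise one at (479,255). The green carton is at (268,187), red box (336,192), yellow box (306,134), bottle (405,219), lens (190,126) and dish (261,138). By colour, the blue carton at (205,224) and the grey tray at (378,130) fit the description. I'll confirm in a crop and fit the poses.

```bash
cat > h.py <<'E'
from station import *
import cv2,numpy as np
def cloud(c,save=None):
    p,d=get_image(c); k=get_calibration(c); K=k["intrinsics"]
    if save: cv2.imwrite(f"pics/{save}.png",p[:,:,::-1])
    v,u=np.mgrid[:400,:640]
    C=np.stack([(u-K[0,2])/K[0,0]*d,(v-K[1,2])/K[1,1]*d,d],-1)
    W=(C-k["t"])@k["R"]; W[d==0]=np.nan
    return p,W
def rect(W,c,r,z0,z1,mask=None):
    m=(np.hypot(W[...,0]-c[0],W[...,1]-c[1])<r)&(W[...,2]>z0)&(W[...,2]<z1)
    if mask is not None:m&=mask
    P=W[m]; R=cv2.minAreaRect(P[:,:2].astype(np.float32)*1000)
    return np.round(R[0],1),np.round(R[1],1),round(R[2],1),len(P),np.round(np.median(P[:,2])*1000,1)
E
python3 - <<'E'
from h import *
p,W=cloud("top")
hsv=cv2.cvtColor(p,cv2.COLOR_RGB2HSV); H,S,V=[hsv[...,i].astype(int) for i in range(3)]
print("green",rect(W,(.442,.09),.075,.028,.06))
print("blue",rect(W,(.345,.275),.053,.028,.06))
print("red",rect(W,(.42,-.083),.035,.018,.06))
print("bottle",rect(W,(.341,-.262),.03,.05,.12),rect(W,(.341,-.262),.03,.02,.12))
print("lens",rect(W,(.603,.3),.05,.03,.06)); print("dish",rect(W,(.583,.115),.05,.007,.03))
print("trayO",rect(W,(.6,-.2),.13,.003,.03,(H<16)&(S>170)&(V>120)))
print("trayall",rect(W,(.6,-.2),.13,-.01,.03,((S<70)&(V>90))))
print("plate",rect(W,(.592,.208),.17,-.01,.02,(S<50)&(V>150)))
K=cv2.resize(p[90:280,140:440],None,fx=2.66,fy=2.66,interpolation=cv2.INTER_CUBIC)
cv2.imwrite("pics/crop.png",K[:,:,::-1])
E
```

```text
green (array([444.9,  94.4]), array([80.4, 56.3]), 39.9, 635, np.float64(36.5))
blue (array([348.3, 271. ]), array([57.2, 80.1]), 57.8, 660, np.float64(36.6))
red (array([424. , -84.7]), array([34.5, 34.8]), 63.8, 169, np.float64(28.9))
bottle (array([ 346.2, -270.8]), array([26.1, 28.1]), 79.7, 97, np.float64(61.8)) (array([ 345.6, -270. ]), array([31.2, 29.4]), 87.7, 146, np.float64(52.6))
lens (array([610.7, 303.3]), array([62.4, 62.7]), 34.8, 467, np.float64(46.1))
dish (array([582.9, 118.5]), array([78.9, 73.8]), 46.7, 465, np.float64(11.9))
trayO (array([ 627.6, -184. ]), array([ 80.5, 212.4]), 37.9, 224, np.float64(14.5))
trayall (array([ 597.7, -211.5]), array([ 75.9, 192.1]), 15.9, 1482, np.float64(4.8))
plate (array([605.9, 269.9]), array([171.8, 109.9]), 80.7, 1576, np.float64(2.5))
```

View pics/crop.png

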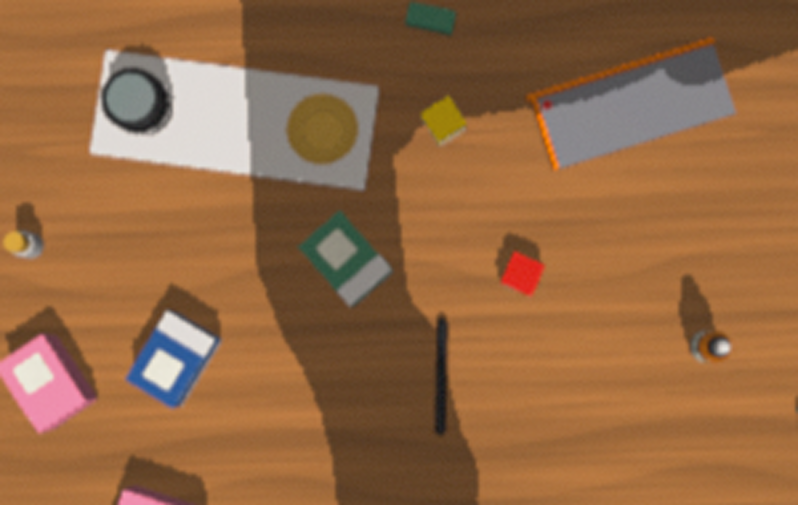

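The crop confirms it: blue carton at (172,358), pinks at its left and below. The grey tray has orange walls and the red dot at (547,105), and the bottle is at (712,347). I'll write a small calculator for the moves.

```bash
cat > calc.py <<'E'
# usage: calc.py x y z yaw  (mm, deg; yaw = direction of tool x) : turn first, then shift in the turned axes, in row units
import sys,numpy as np
from station import sensors
from scipy.spatial.transform import Rotation as Ro
x,y,z,yaw=map(float,sys.argv[1:5]); s=sensors.observe(); w,a,b,c=s["orientation"]
R=Ro.from_quat([a,b,c,w]).as_matrix(); y0=np.degrees(np.arctan2(R[1,0],R[0,0]))
t=np.radians(yaw); X=np.array([np.cos(t),np.sin(t),0]);Z=np.array([0,0,-1]);Y=np.cross(Z,X)
d=np.array([x,y,z])/1000-s["tool_pos"]; sh=np.array([X,Y,Z])@d/.15
tilt=R[:,2]
print("pos",np.round(s["tool_pos"]*1000,1),"yaw",round(y0,2),"zax",np.round(tilt,3),"F",np.round(s["ft_force"],1),"gap",round(s["finger_gap"],3),"grip",round(s["grip_force"],1),"t",round(s["time_s"],1),"q6",round(s["qpos"][5],2))
tu=-((yaw-y0+180)%360-180)*np.pi/180/.5
print("turn wz %.3f (%.1f rows of .35)  shift %s (min rows %.1f)"%(tu,abs(tu)/.35,np.round(sh,3),np.linalg.norm(sh)/.4))
E
python3 calc.py 445 94.4 120 39.9
```

```text
pos [ 257.7 -541.8  218.7] yaw 25.43 zax [ 0.  0. -1.] F [ 0.2  1.1 -0.7] gap 1.002 grip 0.0 t 1.1 q6 -0.09
turn wz -0.505 (1.4 rows of .35)  shift [ 3.679 -2.453  0.658] (min rows 11.2)
```

```bash
python3 -m creep '[0,0,0,0,0,-0.2525,-1, 0,0,0,0,0,-0.2525,-1, 0.3,-0.2,0,0,0,0,-1, 0.3,-0.2,0,0,0,0,-1, 0.3,-0.2,0,0,0,0,-1, 0.3,-0.2,0,0,0,0,-1, 0.3,-0.2,0,0,0,0,-1, 0.3,-0.2,0,0,0,0,-1, 0.3,-0.2,0,0,0,0,-1, 0.3,-0.2,0,0,0,0,-1, 0.3,-0.2,0,0,0,0,-1, 0.3,-0.2,0,0,0,0,-1]'; python3 calc.py 445 94.4 80 39.9
```

```text
time_s: 2.65
tool_pos: [0.4108, -0.0214, 0.219]
orientation: [0.0, 0.94, 0.341, 0.001]
ft_force: [1.2, -0.6, -0.6]
finger_gap: 1.001
grip_force: 0.0
pos [410.8 -21.4 219. ] yaw 39.89 zax [ 0.001 -0.    -1.   ] F [ 1.2 -0.6 -0.6] gap 1.001 grip 0.0 t 2.6 q6 0.7
turn wz -0.000 (0.0 rows of .35)  shift [ 0.67  -0.446  0.927] (min rows 3.1)
```

```bash
python3 -m creep '[0.22,-0.15,0.3,0,0,0,-1, 0.22,-0.15,0.3,0,0,0,-1, 0.2,-0.13,0.3,0,0,0,-1, 0,0,0,0,0,0,-1, 0,0,0,0,0,0,-1]'; python3 calc.py 445 94.4 15 39.9
python3 - <<'E'
from h import *
p,W=cloud("side"); print(rect(W,(.445,.094),.07,.028,.038))
E
```

```text
time_s: 3.28
tool_pos: [0.4431, 0.0877, 0.0845]
orientation: [0.0, 0.94, 0.341, 0.0]
ft_force: [0.4, 0.5, 0.9]
finger_gap: 0.998
grip_force: 0.0
pos [443.1  87.7  84.5] yaw 39.93 zax [ 0. -0. -1.] F [0.4 0.5 0.9] gap 0.998 grip 0.0 t 3.3 q6 0.96
turn wz 0.001 (0.0 rows of .35)  shift [ 0.038 -0.026  0.463] (min rows 1.2)
(array([443.3,  94.9]), array([80.7, 60.2]), 37.1, 367, np.float64(36.2))
```

```bash
python3 -m creep '[0.038,-0.026,0.2,0,0,0,-1, 0,0,0.2,0,0,0,-1, 0,0,0.063,0,0,0,-1, 0,0,0,0,0,0,-1, 0,0,0,0,0,0,1, 0,0,0,0,0,0,1, 0,0,0,0,0,0,1, 0,0,0,0,0,0,1, 0,0,0,0,0,0,1]' 20; python3 calc.py 445 94.4 15 39.9
```

```text
time_s: 4.45
tool_pos: [0.4448, 0.0947, 0.0144]
orientation: [0.0, 0.94, 0.341, 0.0]
ft_force: [-1.1, 0.7, 2.3]
finger_gap: 0.6
grip_force: 20.0
pos [444.8  94.7  14.4] yaw 39.9 zax [ 0. -0. -1.] F [-1.1  0.7  2.3] gap 0.6 grip 20.0 t 4.5 q6 0.97
turn wz 0.000 (0.0 rows of .35)  shift [ 0.     0.002 -0.004] (min rows 0.0)
```

```bash
python3 -m creep '[0,0,-0.2,0,0,0,1, 0,0,-0.25,0,0,0,1, 0,0,-0.25,0,0,0,1, 0,0,0,0,0,-0.33,1, 0,0,0,0,0,-0.33,1, 0,0,0,0,0,-0.33,1, 0,0,0,0,0,-0.33,1, 0,0,0,0,0,-0.33,1, 0,0,0,0,0,-0.33,1, 0,0,0,0,0,-0.324,1, 0,0,0,0,0,0,1]'; python3 calc.py 587.2 -160.1 60 105.9
```

```text
time_s: 5.82
tool_pos: [0.4443, 0.0946, 0.1188]
orientation: [-0.0, 0.603, 0.798, -0.0]
ft_force: [1.2, -0.4, -2.7]
finger_gap: 0.603
grip_force: 20.0
pos [444.3  94.6 118.8] yaw 105.85 zax [-0.001 -0.    -1.   ] F [ 1.2 -0.4 -2.7] gap 0.603 grip 20.0 t 5.8 q6 -0.18
turn wz -0.002 (0.0 rows of .35)  shift [-1.894  0.451  0.392] (min rows 5.0)
```

```bash
python3 -m creep '[-0.27,0.064,0,0,0,0,1, -0.27,0.064,0,0,0,0,1, -0.27,0.064,0,0,0,0,1, -0.27,0.064,0,0,0,0,1, -0.27,0.064,0,0,0,0,1, -0.27,0.064,0,0,0,0,1, -0.274,0.067,0.13,0,0,0,1, 0,0,0.13,0,0,0,1, 0,0,0.1,0,0,0,1, 0,0,0,0,0,0,1, 0,0,0,0,0,0,1]'; python3 calc.py 587.2 -160.1 23 105.9
python3 - <<'E'
from h import *
p,W=cloud("top","t1")
hsv=cv2.cvtColor(p,cv2.COLOR_RGB2HSV); H,S,V=[hsv[...,i].astype(int) for i in range(3)]
cv2.imwrite("pics/t1c.png",cv2.resize(p[80:180,310:450],None,fx=5,fy=5)[:,:,::-1])
E
```

```text
time_s: 7.2
tool_pos: [0.5877, -0.1594, 0.0659]
orientation: [0.0, 0.602, 0.798, 0.0]
ft_force: [0.9, 0.3, -1.2]
finger_gap: 0.604
grip_force: 20.0
pos [ 587.7 -159.4   65.9] yaw 105.92 zax [ 0.001 -0.    -1.   ] F [ 0.9  0.3 -1.2] gap 0.604 grip 20.0 t 7.2 q6 -0.63
turn wz 0.001 (0.0 rows of .35)  shift [-0.004 -0.005  0.286] (min rows 0.7)
```

View pics/t1c.png

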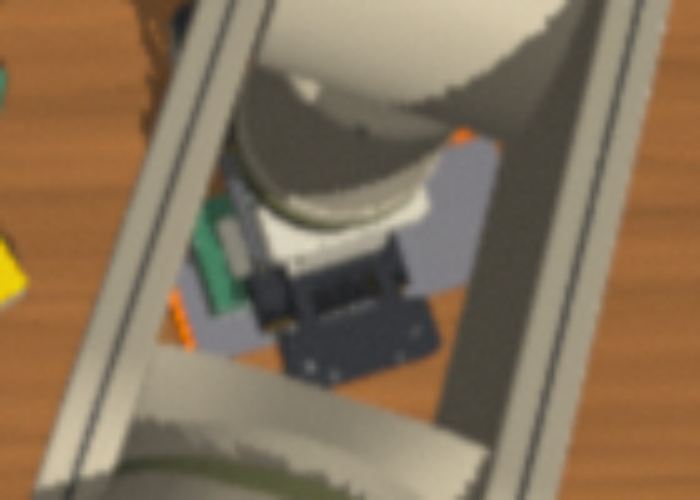

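The arm hides most of the view. The green carton sits just inside the end wall at (185,320), as planned, so I'll lower it.

```bash
python3 -m creep '[0,0,0.15,0,0,0,1, 0,0,0.13,0,0,0,1, 0,0,0.02,0,0,0,1, 0,0,0.008,0,0,0,1, 0,0,0,0,0,0,1]'; python3 calc.py 587.2 -160.1 19 105.9
```

```text
time_s: 7.88
tool_pos: [0.5881, -0.1603, 0.0197]
orientation: [0.001, 0.603, 0.798, 0.0]
ft_force: [0.4, -0.2, -2.1]
finger_gap: 0.599
grip_force: 20.0
pos [ 588.1 -160.3   19.7] yaw 105.9 zax [ 0.001 -0.    -1.   ] F [ 0.4 -0.2 -2.1] gap 0.599 grip 20.0 t 7.9 q6 -0.63
turn wz -0.000 (0.0 rows of .35)  shift [ 0.003 -0.006  0.005] (min rows 0.0)
```

```bash
python3 -m creep '[0,0,0.004,0,0,0,1, 0,0.012,0,0,0,0,1, 0,0.012,0,0,0,0,1, 0,0.012,0,0,0,0,1, 0,0,0,0,0,0,1]'|grep force; python3 calc.py 588.1 -160.3 19 105.9;  python3 -m creep '[0.012,0,0,0,0,0,1, 0.012,0,0,0,0,0,1, 0.012,0,0,0,0,0,1, 0,0,0,0,0,0,1]'|grep force; python3 calc.py 588.1 -160.3 19 105.9
```

```text
ft_force: [0.9, 1.1, -1.6]
grip_force: 20.0
pos [ 593.  -158.5   18.4] yaw 105.91 zax [ 0. -0. -1.] F [ 0.9  1.1 -1.6] gap 0.598 grip 20.0 t 8.5 q6 -0.62
turn wz 0.000 (0.0 rows of .35)  shift [-0.002 -0.034 -0.004] (min rows 0.1)
ft_force: [-0.5, 0.6, 0.2]
grip_force: 20.0
pos [ 591.2 -153.1   18.4] yaw 105.91 zax [-0.  0. -1.] F [-0.5  0.6  0.2] gap 0.599 grip 20.0 t 9.0 q6 -0.62
turn wz 0.000 (0.0 rows of .35)  shift [-0.04  -0.033 -0.004] (min rows 0.1)
```

```bash
for i in 1; do python3 -m creep '[0,0.01,0,0,0,0,1, 0,0.01,0,0,0,0,1, 0,0,0,0,0,0,1]'|grep force; python3 calc.py 591.2 -153.1 18.4 105.9;  python3 -m creep '[0.01,0,0,0,0,0,1, 0.01,0,0,0,0,0,1, 0,0,0,0,0,0,1]'|grep force; python3 calc.py 591.2 -153.1 18.4 105.9; done
```

```text
ft_force: [-11.8, -1.4, 8.9]
grip_force: 20.0
pos [ 592.4 -153.    18.5] yaw 105.88 zax [-0.004 -0.    -1.   ] F [-11.8  -1.4   8.9] gap 0.602 grip 20.0 t 9.4 q6 -0.61
turn wz -0.001 (0.0 rows of .35)  shift [ 0.001 -0.008  0.001] (min rows 0.0)
ft_force: [-7.0, -10.1, 2.3]
grip_force: 20.0
pos [ 592.2 -152.4   18.6] yaw 105.85 zax [-0.002 -0.004 -1.   ] F [ -7.  -10.1   2.3] gap 0.606 grip 20.0 t 9.8 q6 -0.61
turn wz -0.002 (0.0 rows of .35)  shift [-0.003 -0.008  0.001] (min rows 0.0)
```

Both walls touched. I'll ease off, release and rise.

```bash
python3 -m creep '[-0.01,-0.01,0,0,0,0,1, 0,0,0,0,0,0,-0.5, 0,0,0,0,0,0,-0.5, 0,0,0,0,0,0,-0.5, 0,0,0,0,0,0,-0.5, 0,0,-0.2,0,0,0,-0.5, 0,0,-0.3,0,0,0,-0.5, 0,0,-0.3,0,0,0,-1, 0,0,0,0,0,0,-1]'; python3 calc.py 348.3 271 120 147.8
```

```text
time_s: 10.88
tool_pos: [0.5955, -0.1525, 0.1439]
orientation: [0.004, 0.602, 0.798, 0.001]
ft_force: [0.9, 0.6, 0.1]
finger_gap: 0.914
grip_force: 0.0
pos [ 595.5 -152.5  143.9] yaw 105.91 zax [ 0.008 -0.003 -1.   ] F [0.9 0.6 0.1] gap 0.914 grip 0.0 t 10.9 q6 -0.61
turn wz -1.462 (4.2 rows of .35)  shift [2.899 1.511 0.159] (min rows 8.2)
```

```bash
python3 -m creep '[0,0,-0.1,0,0,-0.2924,-1, 0,0,-0.1,0,0,-0.2924,-1, 0,0,0,0,0,-0.2924,-1, 0,0,0,0,0,-0.2924,-1, 0,0,0,0,0,-0.2924,-1, 0.32,0.168,0,0,0,0,-1, 0.32,0.168,0,0,0,0,-1, 0.32,0.168,0,0,0,0,-1, 0.32,0.168,0,0,0,0,-1, 0.32,0.168,0,0,0,0,-1, 0.32,0.168,0,0,0,0,-1, 0.32,0.168,0,0,0,0,-1]'|grep pos;  python3 calc.py 348.3 271 80 147.8
python3 - <<'E'
from h import *
p,W=cloud("top"); print(rect(W,(.592,-.152),.06,.033,.06,W[...,1]<-.09))
E
```

```text
tool_pos: [0.4005, 0.1781, 0.1675]
pos [400.5 178.1 167.5] yaw 147.77 zax [-0.001 -0.    -1.   ] F [ 0.5  0.7 -0. ] gap 1.002 grip 0.0 t 12.4 q6 -0.71
turn wz -0.001 (0.0 rows of .35)  shift [0.625 0.339 0.583] (min rows 2.3)
(array([ 591.4, -152. ]), array([57.3, 80.6]), 16.1, 636, np.float64(40.8))
```

```bash
python3 -m creep '[0.21,0.113,0.1,0,0,0,-1, 0.21,0.113,0.2,0,0,0,-1, 0.205,0.113,0.28,0,0,0,-1, 0,0,0,0,0,0,-1, 0,0,0,0,0,0,-1]'|grep pos; python3 calc.py 348.3 271 14.5 147.8
python3 - <<'E'
from h import *
p,W=cloud("side"); print(rect(W,(.348,.271),.055,.028,.038))
E
```

```text
tool_pos: [0.35, 0.2695, 0.0814]
pos [350.  269.5  81.4] yaw 147.83 zax [-0.    -0.001 -1.   ] F [ 0.4  0.6 -0.4] gap 1.002 grip 0.0 t 13.1 q6 -0.47
turn wz 0.001 (0.0 rows of .35)  shift [0.015 0.002 0.446] (min rows 1.1)
(array([347.5, 271.4]), array([57. , 84.5]), 58.1, 593, np.float64(36.5))
```

```bash
python3 -m creep '[0.015,0.002,0.2,0,0,0,-1, 0,0,0.2,0,0,0,-1, 0,0,0.046,0,0,0,-1, 0,0,0,0,0,0,-1, 0,0,0,0,0,0,1, 0,0,0,0,0,0,1, 0,0,0,0,0,0,1, 0,0,0,0,0,0,1, 0,0,0,0,0,0,1]' 20|grep grip; python3 calc.py 348.3 271 14.5 147.8; python3 -m creep '[0,0,-0.2,0,0,0,1, 0,0,-0.25,0,0,0,1, 0,0,-0.25,0,0,0,1, 0,0,0,0,0,0.2924,1, 0,0,0,0,0,0.2924,1, 0,0,0,0,0,0.2924,1, 0,0,0,0,0,0.2924,1, 0,0,0,0,0,0.2924,1, 0,0,0,0,0,0,1]'|grep pos;python3 calc.py 610 -244 118 105.9
```

```text
grip_force: 20.0
pos [348.2 271.4  14.7] yaw 147.79 zax [ 0.  0. -1.] F [-0.3 -0.   2.5] gap 0.603 grip 20.0 t 14.2 q6 -0.46
turn wz -0.000 (0.0 rows of .35)  shift [-0.002 -0.002  0.001] (min rows 0.0)
tool_pos: [0.3477, 0.271, 0.1189]
pos [347.7 271.  118.9] yaw 105.95 zax [-0.001 -0.001 -1.   ] F [ 0.4 -0.5 -2.7] gap 0.6 grip 20.0 t 15.3 q6 0.27
turn wz 0.002 (0.0 rows of .35)  shift [-3.781  0.741  0.006] (min rows 9.6)
```

```bash
python3 -m creep '[-0.34,0.067,0,0,0,0,1, -0.34,0.067,0,0,0,0,1, -0.34,0.067,0,0,0,0,1, -0.34,0.067,0,0,0,0,1, -0.34,0.067,0,0,0,0,1, -0.34,0.067,0,0,0,0,1, -0.34,0.067,0,0,0,0,1, -0.34,0.067,0,0,0,0,1, -0.34,0.067,0,0,0,0,1, -0.34,0.067,0,0,0,0,1, -0.34,0.067,0,0,0,0,1, 0,0,0,0,0,0,1]'|grep pos;python3 calc.py 611.6 -240.1 50 105.9
```

```text
tool_pos: [0.6082, -0.2413, 0.1178]
pos [ 608.2 -241.3  117.8] yaw 105.93 zax [-0.002 -0.    -1.   ] F [ 0.2 -0.  -3.1] gap 0.598 grip 20.0 t 16.9 q6 -0.73
turn wz 0.001 (0.0 rows of .35)  shift [0.002 0.024 0.452] (min rows 1.1)
```

```bash
python3 -m creep '[0,0.022,0.2,0,0,0,1, 0,0,0.2,0,0,0,1, 0,0,0.2,0,0,0,1, 0,0,0.04,0,0,0,1, 0,0,0.01,0,0,0,1, 0,0,0,0,0,0,1]'|grep pos;python3 calc.py 613.7 -229.1 19 105.9
```

```text
tool_pos: [0.6123, -0.2374, 0.0237]
pos [ 612.3 -237.4   23.7] yaw 105.95 zax [ 0.002 -0.001 -1.   ] F [ 0.2 -0.5 -3.4] gap 0.602 grip 20.0 t 17.6 q6 -0.73
turn wz 0.002 (0.0 rows of .35)  shift [0.051 0.024 0.031] (min rows 0.2)
```

```bash
python3 -m creep '[0,0,0.02,0,0,0,1, 0,0,0.012,0,0,0,1, 0,0.012,0,0,0,0,1, 0,0.012,0,0,0,0,1, 0,0.01,0,0,0,0,1, 0,0,0,0,0,0,1]'|grep -E "pos|ft";python3 calc.py 613.7 -229.1 19 105.9;python3 -m creep '[0.015,0,0,0,0,0,1, 0.015,0,0,0,0,0,1, 0.015,0,0,0,0,0,1, 0.01,0,0,0,0,0,1, 0,0,0,0,0,0,1]'|grep -E "pos|ft";python3 calc.py 613.7 -229.1 19 105.9
```

```text
tool_pos: [0.6159, -0.2367, 0.0187]
ft_force: [-7.7, -1.2, 7.4]
pos [ 615.9 -236.7   18.7] yaw 105.9 zax [-0.    -0.001 -1.   ] F [-7.7 -1.2  7.4] gap 0.6 grip 20.0 t 18.4 q6 -0.72
turn wz 0.000 (0.0 rows of .35)  shift [ 0.053 -0.    -0.002] (min rows 0.1)
tool_pos: [0.6141, -0.2301, 0.0188]
ft_force: [-3.7, -6.8, 4.5]
pos [ 614.1 -230.1   18.8] yaw 105.87 zax [ 0.001 -0.003 -1.   ] F [-3.7 -6.8  4.5] gap 0.599 grip 20.0 t 19.0 q6 -0.71
turn wz -0.001 (0.0 rows of .35)  shift [ 0.007 -0.001 -0.002] (min rows 0.0)
```

Touching both the long wall and the green carton. I'll release and go up.

```bash
python3 -m creep '[-0.006,-0.006,0,0,0,0,1, 0,0,0,0,0,0,-0.5, 0,0,0,0,0,0,-0.5, 0,0,0,0,0,0,-0.5, 0,0,0,0,0,0,-0.5, 0,0,-0.2,0,0,0,-0.5, 0,0,-0.3,0,0,0,-0.5, 0,0,-0.3,0,0,0,-0.5, 0,0,0,0,0,0,-0.5]'|grep pos; python3 calc.py 424 -84.7 120 63.8
```

```text
tool_pos: [0.6164, -0.2301, 0.143]
pos [ 616.4 -230.1  143. ] yaw 105.91 zax [ 0.008 -0.004 -1.   ] F [ 0.4 -0.1  0.2] gap 0.749 grip 0.0 t 20.1 q6 -0.71
turn wz 1.470 (4.2 rows of .35)  shift [ 0.304 -1.579  0.153] (min rows 4.0)
```

```bash
python3 -m creep '[0,0,0,0,0,0.294,-0.5, 0,0,0,0,0,0.294,-0.5, 0,0,0,0,0,0.294,-0.5, 0,0,0,0,0,0.294,-0.5, 0,0,0,0,0,0.294,-0.5, 0.06,-0.31,0,0,0,0,-0.5, 0.06,-0.31,0,0,0,0,-0.5, 0.06,-0.31,0,0,0,0,-0.5, 0.06,-0.31,0,0,0,0,-0.5, 0.06,-0.31,0,0,0,0,-0.5, 0,0,0.3,0,0,0,-0.5, 0,0,0,0,0,0,-0.5]'|grep pos; python3 calc.py 424 -84.7 60 63.8
python3 - <<'E'
from h import *
p,W=cloud("top","t2"); print(rect(W,(.592,-.152),.045,.033,.06)); 
m=(W[...,2]>.034)&(W[...,2]<.05)
print("both",rect(W,(.603,-.19),.09,.034,.05))
p,W=cloud("side"); print(rect(W,(.422,-.084),.035,.02,.035))
E
```

```text
tool_pos: [0.4213, -0.0845, 0.0889]
pos [421.3 -84.5  88.9] yaw 63.82 zax [-0.006  0.002 -1.   ] F [-0.3 -0.  -0.9] gap 0.75 grip 0.0 t 21.6 q6 0.14
turn wz 0.001 (0.0 rows of .35)  shift [0.007 0.017 0.193] (min rows 0.5)
(array([ 592.3, -154. ]), array([56.8, 84.3]), 15.0, 627, np.float64(41.1))
both (array([ 602.5, -191.1]), array([ 56.9, 161.3]), 15.5, 1241, np.float64(41.0))
(array([422.3, -83.4]), array([39.1, 39.5]), 58.8, 122, np.float64(28.0))
```

```bash
python3 -m creep '[0.007,0.017,0.25,0,0,0,-0.5, 0,0,0.25,0,0,0,-0.5, 0,0,0.05,0,0,0,-0.5, 0,0,0,0,0,0,-0.5, 0,0,0,0,0,0,1, 0,0,0,0,0,0,1, 0,0,0,0,0,0,1, 0,0,0,0,0,0,1, 0,0,0,0,0,0,1, 0,0,0,0,0,0,1]' 8|grep grip; python3 calc.py 424 -84.7 6 63.8;  python3 -m creep '[0,0,-0.2,0,0,0,1, 0,0,-0.25,0,0,0,1, 0,0,-0.25,0,0,0,1, 0,0,0,0,0,-0.294,1, 0,0,0,0,0,-0.294,1, 0,0,0,0,0,-0.294,1, 0,0,0,0,0,-0.294,1, 0,0,0,0,0,-0.294,1, 0,0,0,0,0,0,1]'|grep force;python3 calc.py 591.8 -152.5 100 105.9
```

```text
grip_force: 8.0
pos [427.5 -86.   10. ] yaw 63.79 zax [ 0. -0. -1.] F [-0.9  1.   3.4] gap 0.365 grip 8.0 t 22.9 q6 0.14
turn wz -0.000 (0.0 rows of .35)  shift [-0.003 -0.025  0.027] (min rows 0.1)
ft_force: [1.8, 0.6, -0.1]
grip_force: 8.0
pos [427.1 -85.9 114.4] yaw 105.85 zax [-0.  0. -1.] F [ 1.8  0.6 -0.1] gap 0.362 grip 8.0 t 24.1 q6 -0.59
turn wz -0.002 (0.0 rows of .35)  shift [-0.728  0.934  0.096] (min rows 3.0)
```

```bash
python3 -m creep '[-0.18,0.23,0,0,0,0,1, -0.18,0.23,0,0,0,0,1, -0.18,0.23,0,0,0,0,1, -0.188,0.244,0,0,0,0,1, 0,0,0.2,0,0,0,1, 0,0,0.12,0,0,0,1, 0,0,0.05,0,0,0,1, 0,0,0,0,0,0,1, 0,0,0,0,0,0,1]'|grep force;python3 calc.py 591.8 -152.5 51 105.9
python3 - <<'E'
from h import *
p,W=cloud("side","s1"); cv2.imwrite("pics/s1c.png",cv2.resize(p[120:240,240:400],None,fx=4,fy=4)[:,:,::-1])
E
```

```text
ft_force: [-0.3, -0.8, -0.1]
grip_force: 8.0
pos [ 592.6 -152.7   60.5] yaw 105.88 zax [ 0.002 -0.001 -1.   ] F [-0.3 -0.8 -0.1] gap 0.366 grip 8.0 t 25.2 q6 -0.61
turn wz -0.001 (0.0 rows of .35)  shift [ 0.003 -0.005  0.063] (min rows 0.2)
```

View pics/s1c.png

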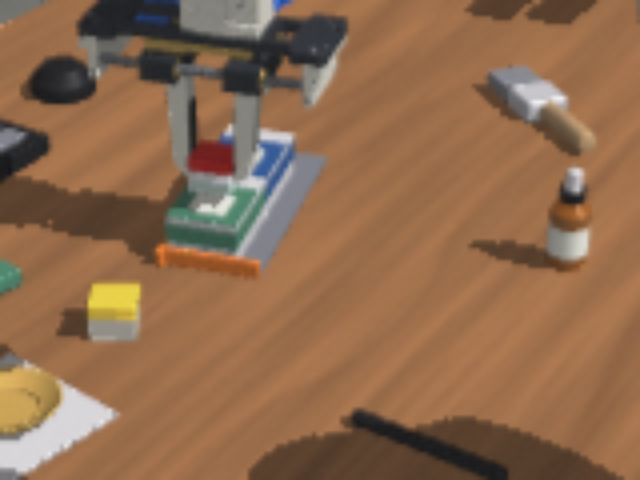

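The red box is held level at (212,160) above the middle of the green carton. Both cartons are snug in the tray, and the bottle stands at (568,225). Lower the last 10 mm and release.

```bash
python3 -m creep '[0,0,0.03,0,0,0,1, 0,0,0.022,0,0,0,1, 0,0,0.009,0,0,0,1, 0,0,0,0,0,0,1]'|grep force;python3 calc.py 591.8 -152.5 50 105.9
```

```text
ft_force: [-0.7, 0.2, 0.8]
grip_force: 8.0
pos [ 591.9 -152.6   50. ] yaw 105.9 zax [-0.  0. -1.] F [-0.7  0.2  0.8] gap 0.367 grip 8.0 t 25.8 q6 -0.61
turn wz -0.000 (0.0 rows of .35)  shift [ 0.001 -0.001  0.   ] (min rows 0.0)
```

```bash
python3 -m creep '[0,0,0.003,0,0,0,1, 0,0,0,0,0,0,-0.3, 0,0,0,0,0,0,-0.3, 0,0,0,0,0,0,-0.3, 0,0,0,0,0,0,-0.3, 0,0,-0.2,0,0,0,-0.3, 0,0,-0.3,0,0,0,-0.3, 0,0,-0.3,0,0,0,-0.3, 0,0,0,0,0,0,-0.3]'|grep force; python3 calc.py 345.5 -269.5 170 81.4
python3 - <<'E'
from h import *
p,W=cloud("side"); print(rect(W,(.343,-.265),.035,.01,.045),rect(W,(.343,-.265),.035,.055,.09))
E
```

```text
ft_force: [1.3, 0.6, 0.2]
grip_force: 0.0
pos [ 594.9 -153.6  175.1] yaw 105.9 zax [ 0.008 -0.003 -1.   ] F [1.3 0.6 0.2] gap 0.649 grip 0.0 t 26.9 q6 -0.61
turn wz 0.855 (2.4 rows of .35)  shift [-1.013 -1.529  0.034] (min rows 4.6)
(array([ 341.8, -262.3]), array([32.3, 23.8]), 17.5, 104, np.float64(29.5)) (array([ 342.4, -266.1]), array([16.2, 13.2]), 22.1, 49, np.float64(68.7))
```

```bash
python3 -m creep '[0,0,0,0,0,0.285,-0.5, 0,0,0,0,0,0.285,-0.5, 0,0,0,0,0,0.285,-0.5, -0.17,-0.255,0,0,0,0,-0.5, -0.17,-0.255,0,0,0,0,-0.5, -0.17,-0.255,0,0,0,0,-0.5, -0.17,-0.255,0,0,0,0,-0.5, -0.17,-0.255,0,0,0,0,-0.5, -0.163,-0.254,0,0,0,0,-0.5, 0,0,0,0,0,0,-0.5, 0,0,0,0,0,0,-0.5]'|grep force; python3 calc.py 345.5 -269.5 110 81.4
python3 - <<'E'
from h import *
p,W=cloud("top","t3"); print(rect(W,(.592,-.152),.03,.055,.09),rect(W,(.603,-.19),.09,.034,.05));cv2.imwrite("pics/t3c.png",cv2.resize(p[80:280,310:480],None,fx=3,fy=3)[:,:,::-1])
E
```

```text
ft_force: [-0.6, -0.1, -0.3]
grip_force: 0.0
pos [ 342.3 -268.2  168.6] yaw 81.36 zax [-0.001  0.001 -1.   ] F [-0.6 -0.1 -0.3] gap 0.752 grip 0.0 t 28.3 q6 -0.63
turn wz -0.002 (0.0 rows of .35)  shift [-0.005  0.022  0.391] (min rows 1.0)
(array([ 591.2, -152.8]), array([34.8, 35.4]), 15.0, 194, np.float64(68.8)) (array([ 602.6, -191.3]), array([ 57.3, 161.1]), 15.7, 1061, np.float64(40.8))
```

View pics/t3c.png

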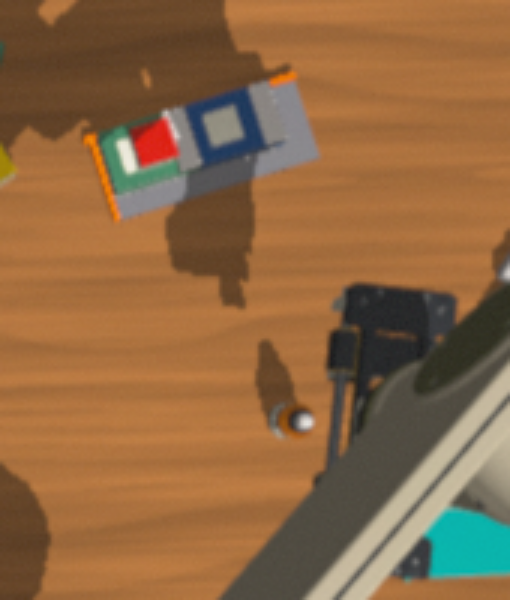

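The red box sits on the green carton's middle at (153,142), and the bottle stands untouched at (298,420). Next, down over the bottle.

```bash
python3 -m creep '[-0.005,0.022,0.15,0,0,0,-0.5, 0,0,0.15,0,0,0,-0.5, 0,0,0,0,0,0,-0.5, 0,0,0,0,0,0,-0.5]'|grep force; python3 calc.py 345.5 -269.5 16 81.4
python3 - <<'E'
from h import *
for c in("top","side"):
  p,W=cloud(c); print(rect(W,(.343,-.265),.02,.02,.045))
cv2.imwrite("pics/s2c.png",cv2.resize(p[100:220,320:460],None,fx=4,fy=4)[:,:,::-1])
E
```

```text
ft_force: [0.1, -0.0, -0.5]
grip_force: 0.0
pos [ 346.3 -269.6  125.1] yaw 81.47 zax [ 0. -0. -1.] F [ 0.1 -0.  -0.5] gap 0.748 grip 0.0 t 28.9 q6 -0.63
turn wz 0.002 (0.0 rows of .35)  shift [-0.    -0.005  0.728] (min rows 1.8)
(array([ 347.4, -261.3]), array([13.2, 30.2]), 74.6, 31, np.float64(34.6))
(array([ 341.5, -262.1]), array([31.2, 18.9]), 16.5, 75, np.float64(32.1))
```

View pics/s2c.png

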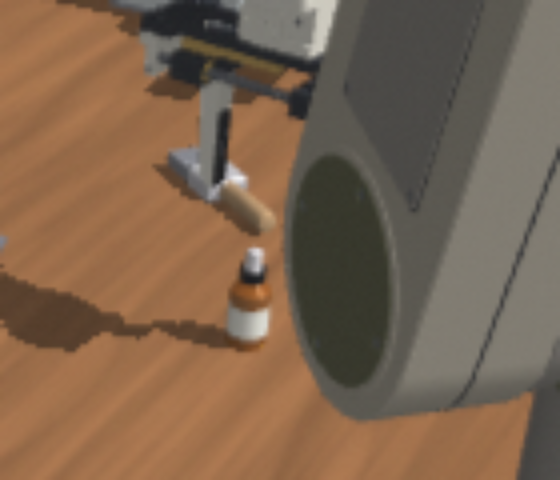

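The bottle is upright at (250,310), with the fingers above it. I'll descend and grip lightly.

```bash
python3 -m creep '[0,-0.003,0.2,0,0,0,-0.5, 0,0,0.2,0,0,0,-0.5, 0,0,0.2,0,0,0,-0.5, 0,0,0.128,0,0,0,-0.5, 0,0,0,0,0,0,-0.5, 0,0,0,0,0,0,-0.5, 0,0,0,0,0,0,0.1, 0,0,0,0,0,0,0.1]' 8|grep force; python3 calc.py 345.5 -269.5 14 81.4; python3 -m creep '[0,0,0,0,0,0,0.3, 0,0,0,0,0,0,0.5, 0,0,0,0,0,0,1, 0,0,0,0,0,0,1, 0,0,0,0,0,0,1]' 8|grep force; python3 calc.py 345.5 -269.5 16 81.4
```

```text
ft_force: [-0.5, -0.4, -0.2]
grip_force: 0.0
pos [ 345.8 -270.3   16.3] yaw 81.4 zax [ 0.001 -0.001 -1.   ] F [-0.5 -0.4 -0.2] gap 0.584 grip 0.0 t 29.9 q6 -0.63
turn wz 0.000 (0.0 rows of .35)  shift [ 0.005 -0.003  0.015] (min rows 0.0)
ft_force: [-0.3, 0.2, 1.9]
grip_force: 8.0
pos [ 345.3 -269.8   15.5] yaw 81.41 zax [ 0.  0. -1.] F [-0.3  0.2  1.9] gap 0.346 grip 8.0 t 30.6 q6 -0.63
turn wz 0.000 (0.0 rows of .35)  shift [ 0.002  0.001 -0.004] (min rows 0.0)
```

```bash
python3 -m creep '[0,0,-0.1,0,0,0,1, 0,0,-0.2,0,0,0,1, 0,0,-0.2,0,0,0,1, 0,0,-0.2,0,0,0,1, 0,0,0,0,0,0,1]' 12|grep force; python3 calc.py 596.8 210.9 120 81.4
```

```text
ft_force: [-0.1, -0.7, -1.9]
grip_force: 12.0
pos [ 346.8 -271.3  123.8] yaw 81.41 zax [ 0.004 -0.004 -1.   ] F [-0.1 -0.7 -1.9] gap 0.339 grip 12.0 t 31.2 q6 -0.63
turn wz 0.000 (0.0 rows of .35)  shift [3.428 1.167 0.025] (min rows 9.1)
```

```bash
python3 -m creep '[0.15,0.05,0,0,0,0,1, 0.3,0.1,0,0,0,0,1, 0.33,0.113,0,0,0,0,1, 0.33,0.113,0,0,0,0,1, 0.33,0.113,0,0,0,0,1, 0.33,0.113,0,0,0,0,1, 0.33,0.113,0,0,0,0,1, 0.33,0.113,0,0,0,0,1, 0.33,0.113,0,0,0,0,1, 0.3,0.1,0,0,0,0,1, 0.2,0.07,0,0,0,0,1, 0.1,0.03,0,0,0,0,1]'|grep force; python3 -m creep '[0.068,0.039,0,0,0,0,1, 0,0,0,0,0,0,1, 0,0,0,0,0,0,1]'|grep grip; python3 calc.py 596.8 210.9 20 81.4
python3 - <<'E'
from h import *
p,W=cloud("side","s3"); cv2.imwrite("pics/s3c.png",cv2.resize(p[120:290,140:320],None,fx=3.5,fy=3.5)[:,:,::-1])
E
```

```text
ft_force: [0.3, -0.9, -1.3]
grip_force: 12.0
grip_force: 12.0
pos [596.9 211.2 120.3] yaw 81.35 zax [-0. -0. -1.] F [-0.8 -0.4  0.3] gap 0.341 grip 12.0 t 33.1 q6 0.41
turn wz -0.002 (0.0 rows of .35)  shift [-0.002 -0.     0.669] (min rows 1.7)
```

View pics/s3c.png

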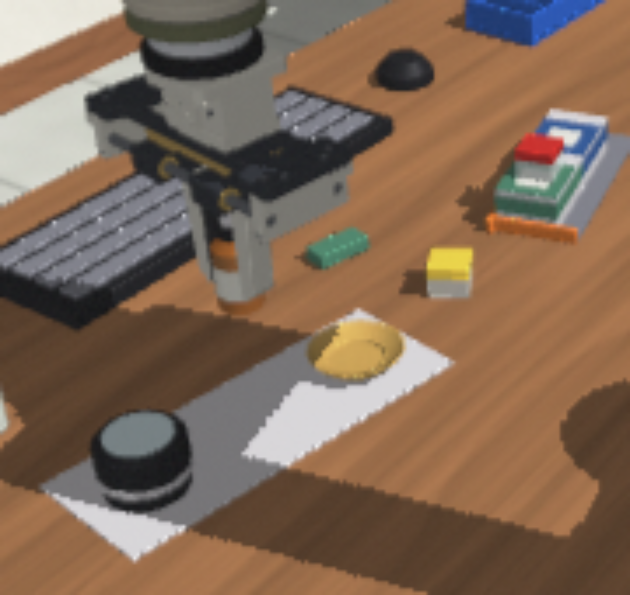

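The bottle is held upright at (240,275) above the plate, between the lens (140,455) and the dish (355,350). Lower it.

```bash
python3 -m creep '[0,0,0.2,0,0,0,1, 0,0,0.2,0,0,0,1, 0,0,0.2,0,0,0,1, 0,0,0.069,0,0,0,1, 0,0,0.008,0,0,0,1, 0,0,0.005,0,0,0,1, 0,0,0,0,0,0,1, 0,0,0,0,0,0,1]'|grep force; python3 calc.py 596.8 210.9 17.5 81.4
```

```text
ft_force: [-0.4, -0.5, -1.4]
grip_force: 12.0
pos [597.6 212.4  18.9] yaw 81.41 zax [ 0.001  0.    -1.   ] F [-0.4 -0.5 -1.4] gap 0.341 grip 12.0 t 34.1 q6 0.41
turn wz 0.000 (0.0 rows of .35)  shift [-0.011 -0.004  0.01 ] (min rows 0.0)
```

```bash
python3 -m creep '[0,0,0.008,0,0,0,1, 0,0,0.004,0,0,0,1, 0,0,0,0,0,0,1, 0,0,0,0,0,0,1]'|grep ft; python3 calc.py 596.8 210.9 17.5 81.4
```

```text
ft_force: [-2.6, -0.2, 7.1]
pos [597.5 212.4  17.2] yaw 81.41 zax [ 0.001  0.    -1.   ] F [-2.6 -0.2  7.1] gap 0.342 grip 12.0 t 34.6 q6 0.41
turn wz 0.000 (0.0 rows of .35)  shift [-0.011 -0.003 -0.002] (min rows 0.0)
```

Landed (7 N). I'll ease off, open gently, rise straight up and move back.

```bash
python3 -m creep '[0,0,-0.003,0,0,0,1, 0,0,0,0,0,0,0.1, 0,0,0,0,0,0,-0.2, 0,0,0,0,0,0,-0.4, 0,0,0,0,0,0,-0.4, 0,0,0,0,0,0,-0.4, 0,0,-0.1,0,0,0,-0.4, 0,0,-0.2,0,0,0,-0.4, 0,0,-0.2,0,0,0,-0.4, 0,0,-0.2,0,0,0,-0.4, 0,0,-0.2,0,0,0,-0.4, 0,0,-0.2,0,0,0,-0.4]'|grep -A9 ft;  python3 -m creep '[-0.2,-0.3,-0.1,0,0,0,-0.4, -0.2,-0.3,0,0,0,0,-0.4, -0.2,-0.3,0,0,0,0,-0.4, -0.2,-0.3,0,0,0,0,-0.4, 0,0,0,0,0,0,-0.4, 0,0,0,0,0,0,-0.4]'|grep pos
python3 - <<'E'
from h import *
p,W=cloud("top","t4")
print("bottle",rect(W,(.597,.212),.04,.02,.12),"lens",rect(W,(.603,.3),.05,.03,.06),"dish",rect(W,(.583,.115),.05,.007,.03))
print(rect(W,(.592,-.152),.03,.055,.09),rect(W,(.603,-.19),.09,.034,.05))
p,W=cloud("side"); print("bottle",rect(W,(.597,.212),.04,.02,.12))
cv2.imwrite("pics/s4c.png",cv2.resize(p[120:300,120:330],None,fx=3.5,fy=3.3)[:,:,::-1])
print(sensors.observe()["time_s"])
E
```

```text
ft_force: [0.9, 0.4, 0.2]
finger_gap: 0.7
grip_force: 0.0
tool_pos: [0.4021, 0.1207, 0.1983]
bottle (array([594. , 208.7]), array([26.9, 30.8]), 43.3, 148, np.float64(54.4)) lens (array([610.4, 303.3]), array([61.5, 62.5]), 40.1, 470, np.float64(46.4)) dish (array([581., 117.]), array([74.8, 73.2]), 52.0, 456, np.float64(11.8))
(array([ 591.6, -152.5]), array([35.1, 34.9]), 16.9, 194, np.float64(68.4)) (array([ 602.5, -190.6]), array([ 57. , 160.4]), 15.9, 1061, np.float64(40.7))
bottle (array([590.5, 214. ]), array([31.7, 25.2]), 59.7, 265, np.float64(49.7))
36.975
```

View pics/s4c.png

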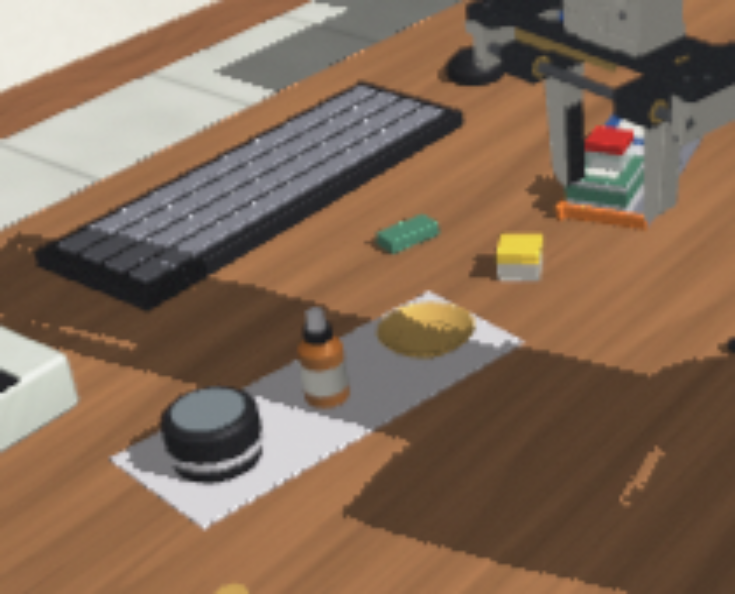

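View pics/t4.png

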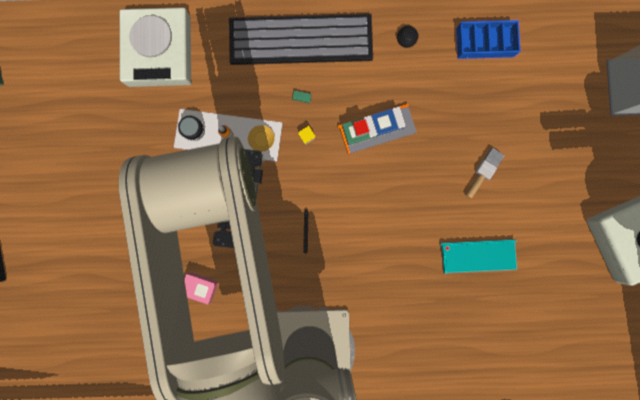

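The bottle stands upright at (323,370) in the side crop, midway between lens and dish. The red box and both cartons are in place in the top view at (360,128) and (385,122), and the gripper is clear.

```bash
python3 -c "from station import bot; print(bot.hand_in())"
```

```text
the job is handed in; nothing more can be done
None
```

I set out the slide station in the order asked and handed it in at about 37 s. The last pictures show the cartons snug in the tray, the red box on green's middle, and the bottle upright midway between lens and dish, but the hand-in returned no verdict.

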